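Slide the bench lamp's stem into its raked socket to the depth mark

ROBOT

A 7-joint arm with a two-finger parallel gripper is mounted at the origin on the work surface. World frame = base frame: x ahead of the robot, y to its left, z up, the work surface at z = 0. Lengths are in m, angles in rad, forces in N, time in s.
With the tool pointing down it reaches from about 0.425 to 0.925 m from the base axis. Payload 6.8 kg.
Tool frame: the origin (TCP) lies midway between the tips of the shut fingers; the grasp point (between the pads) lies 19 mm behind it; z points along the fingers, y is the line along which they close (so a half turn about z gives the same grasp; the last joint's range is limited). The gripper opens to 85 mm and grips with 20 to 120 N. Pads are 22 mm wide; open, the fingers measure 114 mm over their backs; the gripper's body (76 mm by 85 mm) begins 54 mm behind the grasp point. The pads swing forward as they close: fully open they stand 13 mm farther back than shut.
Start: joints at [-1.428, 0.477, 0.022, 1.555, -0.011, 1.109, -0.083], TCP at [0.168, 0.654, 0.231] pointing down, gripper open.
Joint ranges: [-2.96, 2.96], [-0.34, 2.1], [-1.41, 1.46], [0.24, 2.44], [-1.37, 4.51], [0.17, 1.92], [-2.96, 2.96]. Speed limits (rad/s): [2.39, 2.39, 3.14, 3.14, 3.14, 3.14, 3.14].

INTERFACE

Orientations are given as a rotation vector (axis times angle).
In Python, from bench import r gives the robot as it stands. The module is installed in compiled form; this text tells all that it offers.
- The arm moves only by the tool apply_moves, never from a script. Its argument "rows" is a list of rows, each a list of 6 numbers: the shift along the tool's x, y, z scaled (see below), then the turn, a rotation vector about the tool's x, y, z scaled (see below). A call has 1 to 5 rows; each row is the pose to reach, as a shift and turn from the pose commanded when the call began, along the tool's axes at that moment; what a row does not reach only later rows make up. The controller multiplies each number of a shift by 0.25 m and each number of a turn by 90 degrees. A row lasts 1/8 s, in which the tool goes at most 62.5 mm and 10.7 degrees, less where a joint would pass 70% of its speed; a pose out of reach is approached as far as the arm can. A call with a number of a shift or a turn outside -1 to 1 is refused whole. A call with a gripper value outside its range is refused whole. "claw" is the opening, from 0 (shut) to 1 (fully open), set as the call begins (left out, the last holds). The fingers move at their own pace and stop on an object; "newtons" is the grip in N (left out, the last holds). Time passes only in rows, so rows that repeat a pose let the fingers close. It gives the time, the measured TCP pose, the force, the opening and the grip force at its end, in the units of the state.
- r.get_obs(): the state, without advancing time (a new reading comes with each control period).
- r.grab_frame(name): name is "scene" or "top"; returns a dict with "pixels" (480x640x3 uint8, red, green, blue), "intrinsics" (3x3 intrinsics, pixels), "eye" and "attitude" of the camera in the world. Camera axes: x right, y up, looking along -z (the intrinsics and any distortion apply to the point x, -y, -z); pixel columns grow to the right and rows downward; lengths in m; the calibration is good to about 2 mm. A picture is of the moment at which its call begins. There is no depth.
- r.hand_in(): hands the job in; it is judged then, once.
Trained networks look in a picture, given as the dict that the camera call returned (one of the last four; its "shot" number tells which), for a name from the list of things; names that differ only in an ending like _2 or _b are one class to them, and where a whole thing is asked for, a point or a joint stands for the part that bears it (a point fixed in the world has none). Each returns a list of dicts, best first, with "conf" (0 to 1); they miss things now and then, are a little off and sometimes report something else, mostly with a low value. They report only what shows in the picture. A call takes as long as a camera call.
- r.search_frame(picture, thing): "rect" ([left, top, width, height] in pixels, round what is visible of it).
- r.outline_of(picture, thing): "pixels" (480x640 bool, what is visible of it) and "rect" ([left, top, width, height] in pixels, round what is visible of it).
- r.landmark_of(picture, thing): "point" ([column, row] in pixels: a listed point, or the origin of a listed thing).
The state is a dict: "clock": time; "joints": joint angles; "qvel": joint speeds; "tau": joint torques, N m; "tcp_pos": TCP position; "orientation": TCP orientation; "contact_force": force on the tool from outside, world axes, zero at the start; "moment": the same for the moment, N m; "grip_width": finger opening in m; "gripper_force": force on a finger pad.
Only numpy, scipy, OpenCV 4.12 (cv2) and the standard library are available. Lean on these libraries where they do the work, as an engineer would, in place of code of your own. Each camera call takes 0.05 s, during which the arm holds its last target. There are 200 camera calls.

TASK

Put the bench lamp up: swing the dust cover fully aside from the leaning socket, then take the T-shaped lamp out of the wooden rack and slide its tube into the socket until the dark line round the tube is level with the socket's mouth, and no farther (the socket is deeper than that). Let go of it there, leave the cover open, and do not disturb anything else on the bench.

Things in the scene. Friction and masses are not known exactly. Their poses are not given: they have to be found in the camera images.
- socket: Grey round sleeve, 41 mm outside diameter, leaning 25 degrees from vertical, away from the robot, out of a dark steel foot 140 x 110 x 16 mm bolted to the bench. Origin: centre of the bore's mouth, the sleeve's open upper end, 105 mm above the bench. z: along the bore, up and out of it; y: level; x: up and towards the robot. Bore 25 mm in diameter, 80 mm deep.
- bore_floor (a point): Centre of the bore's floor, 80 mm below the mouth along the bore: deeper than the tube should go. A sprung rubber pad in the bore's upper (+x) wall, 28 mm below the mouth, rubs on the tube: sliding the tube past it takes roughly 5 to 8 N along the bore, and it holds the tube by friction at whatever depth it is left.
- cover (a joint): Dust cover, an aluminium plate 36 x 78 x 5 mm lying 2 to 7 mm above the mouth; turns about a pin parallel to the bore at the socket's y = +34 mm. 0: over the mouth, its post at the socket's -y; grows as it turns about the socket's +z (post first towards the socket's +x); stop at 1.6. Starts at 0 to 0.25; aside means past 1.2. Light friction (about 1 N at the post) keeps it where it is left.
- cover_post (a point): Grip post of the cover: a steel pin 12 mm in diameter, parallel to the bore, 7 to 51 mm above the mouth's plane, 62 mm from the cover's turning axis. This point: on its axis, 33 mm above the mouth's plane, a good height to grip it.
- cover_pivot (a point): Point on the axis about which the cover turns, 33 mm above the mouth's plane (level with cover_post along the bore). Fixed to the socket; z is the bore's direction.
- lamp_head (a point): Centre of the lamp's head, half-way up. The lamp is T-shaped: a black bar head 100 (x) x 26 (y) x 24 mm (z), white on top, across an aluminium tube 22 mm in diameter. z: along the tube, foot to head. The foot, chamfered 3 mm over 5 mm, is 162 mm below this point. Mass 0.11 to 0.2 kg. Starts upright in one of the rack's holes; the only thing there with a bar head.
- lamp_mark (a point): Point on the lamp tube's axis at the middle of the dark line round it (3 mm wide, flush): 55 mm above the tube's foot, 107 mm below lamp_head.
- rack: Wooden block 70 x 170 x 60 mm, fixed on the bench; origin under its centre. Three upright holes 26 mm in diameter, 50 mm deep, in its top, at y = -55, 0 and 55 mm. The lamp stands on the floor of one, a short tube and a rod in the others.
- short_tube_mid (a point): Middle of a plain aluminium tube, 22 mm in diameter, 105 mm long, without head, upright in the rack: leave it.
- body_rod_mid (a point): Middle of a wooden rod 18 mm in diameter, 118 mm long, with a black knob 28 mm wide, upright in the rack: leave it.
- car: Model race car 145 x 60 x 37 mm, origin under its centre, long axis x: leave it.
- tape: Roll of tape 100 mm wide, 48 mm high, lying flat, origin under its centre: leave it.
- can: Dark drinks can 66 mm wide, 115 mm high, origin under its centre: leave it.
- beaker: White plastic cup 72 mm wide, 90 mm high, origin under its centre: leave it.
- driver: Screwdriver lying on the bench, about 200 mm long, along its x: leave it.
- caliper: Caliper lying on the bench, 170 mm long along its x, up to 14 mm high: leave it.

How it is judged:
By the outcome, as a careful person would: the job done as asked, in the order asked, and still so for the second after the job is handed in, with the robot touching nothing.
It also fails if it takes over 58 s, if anything falls off the work surface, if the arm or the gripper's body presses on something with over 40 N, if the wrist force passes 120 N, or if a joint passes its speed limit or range.

## Working session

There is one attempt and no reset: what is moved stays moved. The work goes in short steps, Python scripts to look and compute and a tool call to move; the robot and the scene stay as the last step left them, time stands still between calls to the robot, and variables do not carry over. Pictures are saved under pics/ and viewed, at most 10 in all, crops included, and the job is handed in when it is done.

Besides the shell and the picture viewer there is one more tool, called after "Call:" in YAML: its name, and indented under it one key for each argument. apply_moves: Moves the arm, as the interface text tells. Its arguments: {"type":"object","properties":{"rows":{"type":"array","items":{"type":"array","items":{"type":"number"}}},"claw":{"type":"number"},"newtons":{"type":"number"}},"required":["rows"]}

```bash
mkdir -p pics; python3 - <<'E'
from bench import r
import cv2,numpy as np
o=r.get_obs()
for k,v in o.items(): print(k,np.round(v,4))
for n in("scene","top"):
    p=r.grab_frame(n); cv2.imwrite(f"pics/{n}0.png",p["pixels"][:,:,::-1])
    print(n,p["intrinsics"],p["eye"],p["attitude"],[k for k in p])
    for t in["socket","cover_post","cover_pivot","lamp_head","lamp_mark","rack","bore_floor","short_tube_mid","body_rod_mid","can","beaker","tape","car"]:
        l=r.landmark_of(p,t); print(t,[(np.round(a["point"],1).tolist(),round(a["conf"],2)) for a in l[:2]])
E
```

```text
clock 0.0
joints [-1.4281  0.4778  0.0223  1.5564 -0.0115  1.1093 -0.0831]
qvel [-0.     -0.0011 -0.      0.0006 -0.0007  0.0011  0.0006]
tau [-5.00000e-04 -5.96463e+01  1.60770e+00 -2.81187e+01  1.24000e-02
  9.50000e-03 -0.00000e+00]
tcp_pos [0.1674 0.6533 0.2303]
orientation [-3.9290e-01 -3.1168e+00  2.8000e-03]
contact_force [-0.1449 -0.9368 -0.0627]
moment [ 0.0117 -0.01   -0.0018]
gripper_force 0.0
grip_width 0.0857
scene [[610.6889776    0.         316.6284134 ]
 [  0.         610.6889776  239.61235098]
 [  0.           0.           1.        ]] [1.11556919 0.67776244 1.13468587] [0.33147254 0.87713974 2.34271658] ['pixels', 'intrinsics', 'eye', 'attitude', 'shot']
socket [([274.1, 182.7], 0.56), ([406.8, 350.6], 0.5)]
cover_post [([278.5, 181.5], 0.96)]
cover_pivot [([256.1, 166.2], 0.97), ([453.7, 410.2], 0.26)]
lamp_head [([446.8, 321.4], 0.91), ([409.1, 355.4], 0.54)]
lamp_mark [([433.5, 354.0], 0.92), ([208.6, 202.8], 0.52)]
rack [([410.2, 353.0], 0.61)]
bore_floor [([284.0, 194.9], 0.67)]
short_tube_mid [([415.4, 335.7], 0.8)]
body_rod_mid [([390.4, 320.3], 0.51)]
can [(
[... 227 characters left out ...]
  0.           0.           1.        ]] [0.41321093 0.00476704 1.1011744 ] [ 0.13058316 -0.10648525 -1.55215758] ['pixels', 'intrinsics', 'eye', 'attitude', 'shot']
socket [([442.3, 265.7], 0.68), ([182.1, 256.4], 0.31)]
cover_post [([432.4, 262.5], 0.97)]
cover_pivot [([461.5, 253.7], 0.82), ([496.2, 292.2], 0.56)]
lamp_head [([162.4, 252.4], 0.97)]
lamp_mark [([184.5, 310.1], 0.62), ([181.8, 257.5], 0.6)]
rack [([212.6, 260.3], 0.7)]
bore_floor [([437.3, 280.3], 0.76)]
short_tube_mid [([200.5, 256.3], 0.65)]
body_rod_mid []
can [([183.7, 312.3], 0.84)]
beaker [([482.4, 219.5], 0.91)]
tape [([301.7, 174.9], 0.82), ([211.5, 259.1], 0.31)]
car [([392.0, 178.7], 0.83), ([494.7, 294.1], 0.54)]
```

View pics/scene0.png

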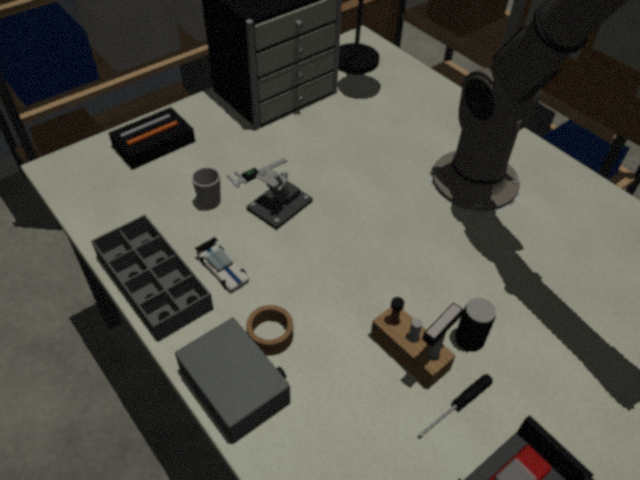

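View pics/top0.png

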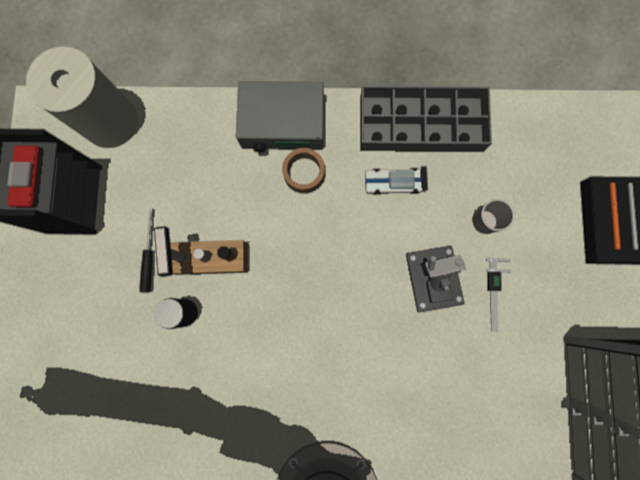

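```bash
cat > h.py <<'E'
from bench import r
import cv2,numpy as np
from scipy.spatial.transform import Rotation as R
from scipy.optimize import least_squares
def proj(p,X):
    q=(np.atleast_2d(X)-p["eye"])@R.from_rotvec(p["attitude"]).as_matrix()
    K=np.array(p["intrinsics"]); return np.c_[K[0,0]*q[:,0]/-q[:,2]+K[0,2], -K[1,1]*q[:,1]/-q[:,2]+K[1,2]]
def atz(p,uv,z):
    K=np.array(p["intrinsics"]); uv=np.atleast_2d(uv)
    d=np.c_[(uv[:,0]-K[0,2])/K[0,0],-(uv[:,1]-K[1,2])/K[1,1],-np.ones(len(uv))]@R.from_rotvec(p["attitude"]).as_matrix().T
    e=np.array(p["eye"]); return e+d*((z-e[2])/d[:,2])[:,None]
def sock(x,y,f):
    s,c=np.sin(np.radians(25)),np.cos(np.radians(25)); h=np.array([np.cos(f),np.sin(f),0])
    Z=s*h+[0,0,c]; X=-c*h+[0,0,s]; return np.array([x,y,.105]),np.c_[X,np.cross(Z,X),Z]
def post(a): return np.array([62e-3*np.sin(a),.034-62e-3*np.cos(a),.033])
def lm(p,t): 
    l=r.landmark_of(p,t); return np.array(l[0]["point"]),l[0]["conf"]
def moves(pos,rot,n=None,o=None):
    """shift/turn numbers from the present measured pose to (pos, rot matrix)"""
    o=o or r.get_obs(); A=R.from_rotvec(o["orientation"])
    d=A.inv().apply(np.array(pos)-o["tcp_pos"])/.25; t=(A.inv()*R.from_matrix(rot)).as_rotvec()/(np.pi/2)
    return np.round(np.r_[d,t],3).tolist()
E
python3 - <<'E'
from h import *
S=r.grab_frame("scene");T=r.grab_frame("top")
ob=[(p,t,*lm(p,t)) for p in(S,T) for t in("cover_post","cover_pivot","bore_floor","socket")]
def res(v):
    o,M=sock(*v[:3]); L={"cover_post":post(v[3]),"cover_pivot":[0,.034,.033],"bore_floor":[0,0,-.08],"socket":[0,0,0]}
    return np.concatenate([(proj(p,o+M@np.array(L[t]))[0]-uv) for p,t,uv,c in ob])
for lo in(.17,):
    f=least_squares(res,[.4,-.2,lo,.1],loss="soft_l1"); print("socket",f.x.round(4)); print(res(f.x).reshape(-1,2).round(1))
print("foot corners",atz(T,[[407,252],[451,247],[464,304],[417,311]],.016).round(4))
# lamp
hS,_=lm(S,"lamp_head");hT,_=lm(T,"lamp_head")
f=least_squares(lambda x:np.r_[proj(S,x)[0]-hS,proj(T,x)[0]-hT],[.4,.3,.17]);print("head",f.x.round(4),f.fun.round(1))
def res2(x): return np.r_[proj(S,[x[0],x[1],.172])[0]-hS,proj(T,[x[0],x[1],.172])[0]-hT]
f=least_squares(res2,[.4,.3]);print("head fixed z",f.x.round(4),f.fun.round(1))
for n,p in(("S",S),("T",T)):
    m=r.outline_of(p,"lamp_head")[0]; print(m["rect"],m["conf"])
for n in("short_tube_mid","body_rod_mid","rack"):
    print(n,[lm(S,n)[0].round(1)])
c=[cv2.resize(T["pixels"][215:300,130:260,::-1],None,fx=6,fy=6,interpolation=cv2.INTER_CUBIC)]
cv2.imwrite("pics/lamp.png",c[0])
cv2.imwrite("pics/sock.png",np.hstack([cv2.resize(T["pixels"][230:325,395:485,::-1],None,fx=4.3,fy=4.3,interpolation=cv2.INTER_CUBIC),cv2.resize(S["pixels"][145:240,225:315,::-1],None,fx=4.3,fy=4.3,interpolation=cv2.INTER_CUBIC)]))
E
```

```text
Traceback (most recent call last):
  File "h.py", line 17, in lm
    l=r.landmark_of(p,t); return np.array(l[0]["point"]),l[0]["conf"]
                                          ~^^^
IndexError: list index out of range
```

```bash
cat >> h.py <<'E'
def lms(p,ts):
    out=[]
    for t in ts:
        l=r.landmark_of(p,t)
        if l and l[0]["conf"]>.5: out.append((p,t,np.array(l[0]["point"]),l[0]["conf"]))
    return out
E
python3 - <<'E'
from h import *
print(r.get_obs()["clock"])
S=r.grab_frame("scene");T=r.grab_frame("top")
ob=[x for p in(S,T) for x in lms(p,("cover_post","cover_pivot","bore_floor","socket","lamp_head","lamp_mark"))]
os=[x for x in ob if "lamp" not in x[1]]
def res(v):
    o,M=sock(*v[:3]); L={"cover_post":post(v[3]),"cover_pivot":[0,.034,.033],"bore_floor":[0,0,-.08],"socket":[0,0,0]}
    return np.concatenate([(proj(p,o+M@np.array(L[t]))[0]-uv) for p,t,uv,c in os])
f=least_squares(res,[.4,-.2,.17,.1],loss="soft_l1"); print("socket",f.x.round(4))
for a,b in zip(os,res(f.x).reshape(-1,2)): print(a[1],a[2].round(1),b.round(1),round(a[3],2))
print("foot corners",atz(T,[[407,252],[451,247],[464,304],[417,311]],.016).round(4))
ol=[x for x in ob if "lamp" in x[1]]
f=least_squares(lambda v:np.concatenate([proj(p,[v[0],v[1],.172-.107*(t=="lamp_mark")])[0]-uv for p,t,uv,c in ol]),[.4,.3],loss="soft_l1")
print("lamp",f.x.round(4))
for a,b in zip(ol,f.fun.reshape(-1,2)): print(a[1],a[2].round(1),b.round(1),round(a[3],2))
c=[cv2.resize(T["pixels"][215:300,130:260,::-1],None,fx=6,fy=6,interpolation=cv2.INTER_CUBIC)]
cv2.imwrite("pics/lamp.png",c[0])
cv2.imwrite("pics/sock.png",np.hstack([cv2.resize(q["pixels"][y:y+95,x:x+90,::-1],None,fx=4.3,fy=4.3,interpolation=cv2.INTER_CUBIC) for q,x,y in((T,395,230),(S,225,145))]))
print(r.get_obs()["clock"])
E
```

```text
1.8
socket [ 0.5062 -0.2373  0.1318  0.1591]
cover_post [276.  177.8] [1.  0.4] 0.65
cover_pivot [256.8 165.7] [0.2 3.3] 0.83
bore_floor [284.8 197.5] [-2.9 -1.1] 0.82
socket [272.9 183.9] [-1.7 -1.8] 0.71
cover_post [431.3 262.9] [ 0.9 -0.4] 0.84
cover_pivot [462.5 252.5] [-2.   2.5] 0.92
bore_floor [438.7 281.1] [-2.4  1.4] 0.85
socket [441.1 266.2] [ 0.6 -1.3] 0.6
foot corners [[ 0.5433 -0.1792  0.016 ]
 [ 0.5565 -0.2814  0.016 ]
 [ 0.4257 -0.3076  0.016 ]
 [ 0.4081 -0.2004  0.016 ]]
lamp [0.5125 0.3331]
lamp_head [445.4 321.8] [-1.9  1.2] 0.57
lamp_mark [434.6 351.7] [-0.4  1. ] 0.64
lamp_head [161.6 252.6] [2.5 1.8] 0.89
lamp_mark [185.  257.2] [-4.4  2.6] 0.7
2.5
```

View pics/lamp.png

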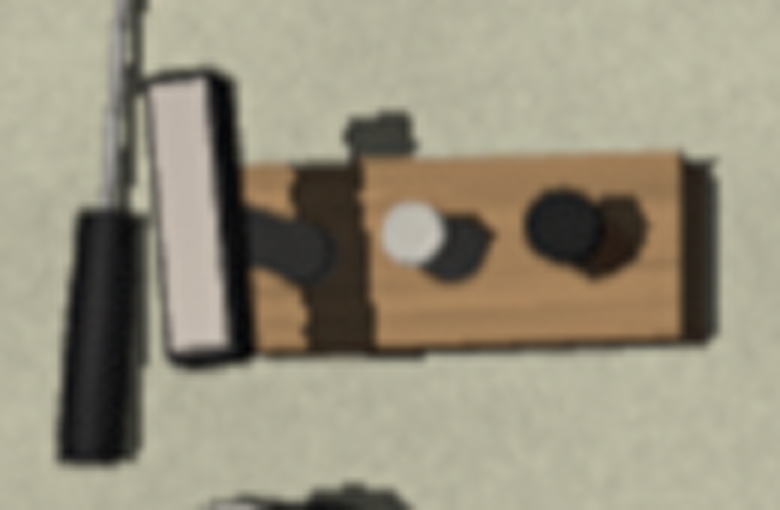

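View pics/sock.png

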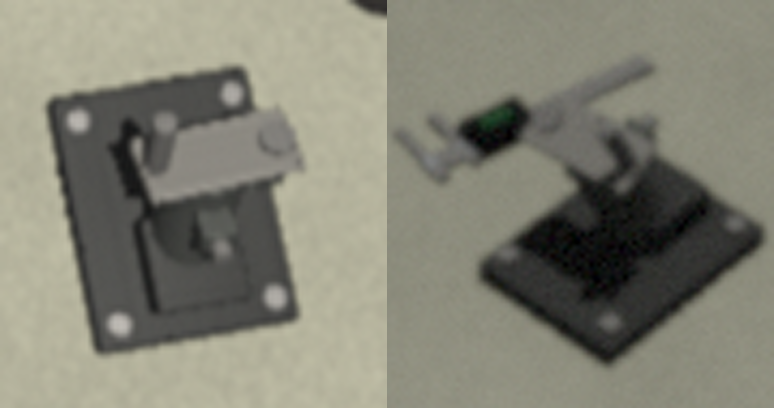

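```bash
python3 - <<'E'
from h import *
S=r.grab_frame("scene");T=r.grab_frame("top")
os=[x for p in(S,T) for x in lms(p,("cover_post","cover_pivot","bore_floor","socket"))]
fc=np.array([[406.6,253.3],[451.5,245.8],[464.3,304],[418.3,311.9]])
def foot(v):
    c,s=np.cos(v[2]),np.sin(v[2]); return np.array([[v[0]+c*a-s*b,v[1]+s*a+c*b,.016] for a,b in((.07,.055),(.07,-.055),(-.07,-.055),(-.07,.055))])
f0=least_squares(lambda v:(proj(T,foot(v))-fc).ravel(),[.48,-.25,.15]);print("foot",f0.x.round(4),f0.fun.round(1))
yaw=f0.x[2]
pc=np.array([[133,140],[155,205],[303,170],[285,110]])/4.3+[395,230]
def cov(a,u,w,z): # along arm u from pivot, side w
    d=np.array([np.sin(a),-np.cos(a)]); n=np.array([-d[1],d[0]]); return np.r_[np.array([0,.034])+d*u+n*w,z]
def res(v):
    o,M=sock(v[0],v[1],v[2]); W=lambda l:o+M@np.array(l)
    L={"cover_post":post(v[3]),"cover_pivot":[0,.034,.033],"bore_floor":[0,0,-.08],"socket":[0,0,0]}
    e=[(proj(p,W(L[t]))[0]-uv)*.5 for p,t,uv,c in os]
    q=post(v[3]);q[2]=.051; e.append((proj(T,W(q))[0]-[433.6,258.6]))
    e.append(proj(T,W([0,.034,.008]))[0]-[459.7,262.1])
    e.append([(v[2]-yaw)*100])
    return np.concatenate(e)
f=least_squares(res,[.5,-.2,yaw,.1],loss="soft_l1");v=f.x;print("socket",v.round(4));e=res(v)
for a,b in zip(os,e.reshape(-1)[:2*len(os)].reshape(-1,2)*2): print(a[1],a[2].round(1),b.round(1),round(a[3],2))
print(e[2*len(os):].round(1))
o,M=sock(*v[:3])
print("sleeve axis at foot top rel foot centre",(o-M[:,2]*(.089/M[2,2])-np.r_[f0.x[:2],.016]).round(4))
out=[]
for q,x,y in((T,395,230),(S,225,145)):
    im=cv2.resize(q["pixels"][y:y+95,x:x+90,::-1],None,fx=4.3,fy=4.3,interpolation=cv2.INTER_CUBIC)
    def dr(P,c,closed=True):
        uv=((proj(q,[o+M@np.array(k) for k in P])-[x-.5,y-.5])*4.3).astype(int); cv2.polylines(im,[uv],closed,c,1,cv2.LINE_AA)
    a=v[3];th=np.linspace(0,6.28,30)
    p0=post(a); 
    for z in(.007,.051): dr([[p0[0]+.006*np.cos(t),p0[1]+.006*np.sin(t),z] for t in th],(0,255,255))
    dr([cov(a,u,w,.007) for u,w in((-.008,-.018),(.07,-.018),(.07,.018),(-.008,.018))],(0,255,0))
    dr([[.0205*np.cos(t),.0205*np.sin(t),0] for t in th],(255,128,0)); dr([[.0205*np.cos(t),.0205*np.sin(t),-.05] for t in th],(255,128,0))
    uv=((proj(q,foot(f0.x))-[x-.5,y-.5])*4.3).astype(int); cv2.polylines(im,[uv],True,(0,0,255),1)
    out.append(im)
cv2.imwrite("pics/ov.png",np.hstack(out))
# lamp bar top z=.184
lc=np.array([[148,85],[210,73],[233,345],[170,355]])/6+[130,215]
w=atz(T,lc-.0,.184);print("bar corners",w.round(4),"centre",w.mean(0).round(4)); d=(w[0]+w[1]-w[2]-w[3])/2; print("len",np.linalg.norm(d),"yaw",np.degrees(np.arctan2(d[1],d[0])),"wid",np.linalg.norm(w[0]-w[1]))
tw=(np.array([413,233])/6+[130,215]); print("short tube top",atz(T,tw,.115).round(4)); print("rod",atz(T,np.array([565,225])/6+[130,215],.14).round(4))
rk=np.array([[360,157],[680,150],[680,342],[365,352]])/6+[130,215]; print("rack",atz(T,rk,.06).round(4).tolist())
E
```

```text
foot [ 0.4829 -0.2431  0.1854] [-0.9 -0.6  0.7 -1.1  0.8  0.6 -0.6  0.9]
socket [ 0.5022 -0.2396  0.1847  0.0807]
cover_post [280.1 183.1] [-2.9 -4.7] 0.81
cover_pivot [256.5 165.2] [1.  3.1] 0.95
bore_floor [284.6 193.8] [-2.5  1.1] 0.9
socket [272.7 183.9] [-0.7 -3. ] 0.59
cover_post [431.  265.5] [ 1.4 -2.3] 0.89
cover_pivot [463.7 255.2] [-2.5  0.9] 0.7
bore_floor [435.2 282.3] [2.9 1.9] 0.67
socket [443.4 266.7] [-0.6  0.1] 0.67
[-0.2  0.2 -0.5  0.1 -0.1]
sleeve axis at foot top rel foot centre [-0.0216 -0.0041  0.    ]
bar corners [[0.5616 0.3511 0.184 ]
 [0.5659 0.3307 0.184 ]
 [0.4757 0.3171 0.184 ]
 [0.4721 0.3376 0.184 ]] centre [0.5188 0.3341 0.184 ]
len 0.09093530734732469 yaw 8.587110152787268 wid 0.020909805858748996
short tube top [[0.521  0.2791 0.115 ]]
rod [[0.5218 0.2196 0.14  ]]
rack [[0.5554, 0.316, 0.06], [0.5598, 0.1956, 0.06], [0.4878, 0.1926, 0.06], [0.4823, 0.3098, 0.06]]
```

View pics/ov.png

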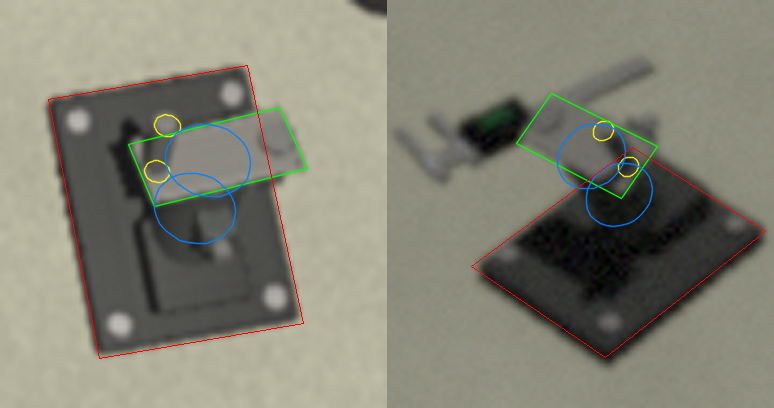

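Call:
apply_moves:
  rows:
    - [-0.874,-0.189,-0.48,0,0,0]
    - [-0.874,-0.189,-0.48,0,0,0]
    - [-0.874,-0.189,-0.48,0,0,0]
    - [-0.874,-0.189,-0.48,0,0,0]
    - [-0.874,-0.189,-0.48,0,0,0]
  claw: 0.6

```text
clock: 3.62
tcp_pos: [0.3741, 0.5511, 0.3546]
orientation: [0.407, 3.11, 0.006]
contact_force: [0.1, 0.6, 0.7]
grip_width: 0.0515
gripper_force: 0.0
```

Call:
apply_moves:
  rows:
    - [-0.712,-0.685,0,0,0,0]
    - [-0.712,-0.685,0,0,0,0]
    - [-0.712,-0.685,0,0,0,0]
    - [-0.712,-0.685,0,0,0,0]
    - [-0.712,-0.685,0,0,0,0]

```text
clock: 4.25
tcp_pos: [0.5002, 0.3385, 0.3513]
orientation: [0.407, 3.114, -0.003]
contact_force: [0.1, 1.2, 0.6]
grip_width: 0.0511
gripper_force: 0.0
```

Call:
apply_moves:
  rows:
    - [-0.238,-0.93,0,0,0,0]
    - [-0.238,-0.93,0,0,0,0]
    - [-0.238,-0.93,0,0,0,0]
    - [-0.238,-0.93,0,0,0,0]
    - [-0.238,-0.93,0,0,0,0]

```text
clock: 4.88
tcp_pos: [0.4971, 0.1005, 0.3515]
orientation: [0.402, 3.115, -0.0]
contact_force: [-0.5, 0.7, -0.8]
grip_width: 0.0513
gripper_force: 0.0
```

Call:
apply_moves:
  rows:
    - [-0.316,-0.91,0,0,0,0]
    - [-0.316,-0.91,0,0,0,0]
    - [-0.316,-0.91,0,0,0,0]
    - [-0.316,-0.91,0,0,0,0]
    - [-0.316,-0.91,0,0,0,0]

```text
clock: 5.5
tcp_pos: [0.5174, -0.1388, 0.3512]
orientation: [0.401, 3.116, -0.002]
contact_force: [-0.4, 0.2, -0.1]
grip_width: 0.0512
gripper_force: 0.0
```

```bash
cat >> h.py <<'E'
V=(.503,-.239,.18); O,M=sock(*V)
def toolrot(a): # tool z=-Zs, tool y = minus tangential of cover at angle a
    y=-M@np.array([np.cos(a),np.sin(a),0]); z=-M[:,2]; return np.c_[np.cross(y,z),y,z]
def tcp_post(a,h): 
    p=post(a); p[2]=h; return O+M@p
E
python3 - <<'E'
from h import *
print("pre",tcp_post(.09,.1).round(3),moves(tcp_post(.09,.1),toolrot(.09)), r.get_obs()["joints"].round(2))
print(M.round(3))
E
```

```text
pre [ 0.535 -0.205  0.198] [-0.134, -0.238, 0.613, 0.237, 0.168, 0.654] [-0.31  0.15  0.52  1.76 -0.08  1.25  1.55]
[[-0.892  0.179  0.416]
 [-0.162 -0.984  0.076]
 [ 0.423 -0.     0.906]]
```

Call:
apply_moves:
  rows:
    - [-0.03,-0.05,0.05,0.04,0.028,0.11]
    - [-0.06,-0.1,0.12,0.08,0.056,0.22]
    - [-0.08,-0.15,0.2,0.12,0.084,0.33]
    - [-0.1,-0.19,0.3,0.16,0.112,0.44]
    - [-0.12,-0.22,0.4,0.2,0.14,0.55]

```text
clock: 6.12
tcp_pos: [0.5343, -0.1933, 0.2497]
orientation: [-1.52, -2.429, 0.398]
contact_force: [0.8, -0.2, -0.4]
grip_width: 0.0516
gripper_force: 0.0
```

```bash
python3 - <<'E'
from h import *
print("pre",moves(tcp_post(.09,.1),toolrot(.09)), r.get_obs()["joints"].round(2))
E
```

```text
pre [-0.056, 0.055, 0.197, 0.038, 0.029, 0.111] [-0.31  0.54  0.67  1.61 -0.12  1.4   0.83]
```

Call:
apply_moves:
  rows:
    - [-0.03,0.03,0.1,0.02,0.015,0.06]
    - [-0.056,0.055,0.197,0.038,0.029,0.111]
    - [-0.056,0.055,0.197,0.038,0.029,0.111]
    - [-0.056,0.055,0.197,0.038,0.029,0.111]

```text
clock: 6.62
tcp_pos: [0.5341, -0.207, 0.2]
orientation: [-1.699, -2.244, 0.457]
contact_force: [-0.5, 0.4, 0.5]
grip_width: 0.0512
gripper_force: 0.0
```

```bash
python3 - <<'E'
from h import *
print(moves(tcp_post(.09,.014),toolrot(.09)), r.get_obs()["joints"].round(2))
T=r.grab_frame("top");S=r.grab_frame("scene")
cv2.imwrite("pics/pre.png",np.hstack([cv2.resize(q["pixels"][y:y+130,x:x+130,::-1],None,fx=3,fy=3,interpolation=cv2.INTER_CUBIC) for q,x,y in((T,375,200),(S,215,110))]))
E
```

```text
[0.007, 0.006, 0.35, 0.002, 0.001, 0.003] [-0.27  0.65  0.69  1.6  -0.17  1.4   0.72]
```

View pics/pre.png

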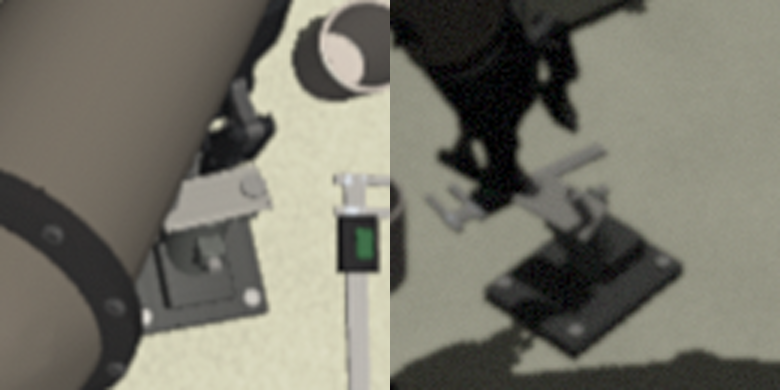

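Call:
apply_moves:
  rows:
    - [0.007,0.006,0.12,0,0,0]
    - [0.007,0.006,0.24,0,0,0]
    - [0.007,0.006,0.31,0,0,0]
    - [0.007,0.006,0.345,0,0,0]
    - [0.007,0.006,0.345,0,0,0]

```text
clock: 7.35
tcp_pos: [0.4986, -0.213, 0.1211]
orientation: [-1.702, -2.24, 0.457]
contact_force: [-0.3, 0.7, 0.2]
grip_width: 0.051
gripper_force: 0.0
```

Call:
apply_moves:
  rows:
    - [0,0,0,0,0,0]
    - [0,0,0,0,0,0]
    - [0,0,0,0,0,0]
    - [0,0,0,0,0,0]
  claw: 0.0
  newtons: 20

```text
clock: 7.85
tcp_pos: [0.499, -0.2131, 0.1212]
orientation: [-1.703, -2.241, 0.457]
contact_force: [1.4, 0.6, 3.9]
grip_width: 0.0114
gripper_force: 21.9
```

```bash
python3 - <<'E'
from h import *
o=r.get_obs(); print(o["grip_width"],o["gripper_force"],o["contact_force"].round(1),o["moment"].round(2))
L=M.T@(o["tcp_pos"]-O); print("tcp in socket mm",(L*1e3).round(1))
E
```

```text
0.01142574682711744 21.933638155460358 [1.4 0.6 3.9] [ 0.07 -0.3  -0.06]
tcp in socket mm [  6.3 -26.2  15. ]
```

Call:
apply_moves:
  rows:
    - [-0.0027,-0.0358,0,0,0,-0.0944]
    - [-0.0106,-0.0708,0,0,0,-0.189]
    - [-0.0236,-0.1042,0,0,0,-0.283]
    - [-0.0414,-0.1353,0,0,0,-0.378]
    - [-0.0636,-0.1635,0,0,0,-0.472]

```text
clock: 8.48
tcp_pos: [0.4668, -0.2379, 0.138]
orientation: [-0.748, -2.636, 0.265]
contact_force: [0.6, 3.1, 6.1]
grip_width: 0.0114
gripper_force: 22.3
```

```bash
python3 - <<'E'
from h import *
o=r.get_obs(); print(o["grip_width"],o["gripper_force"],o["contact_force"].round(1),o["moment"].round(2),o["joints"].round(2))
L=M.T@(o["tcp_pos"]-O); print("tcp in socket mm",(L*1e3).round(1),"angle",np.arctan2(L[0],.034-L[1]),np.hypot(L[0],.034-L[1]))
E
```

```text
0.011390762881212798 22.29375869035721 [0.6 3.1 6.1] [ 0.52  0.04 -0.24] [-0.1   0.6   0.48  1.77 -0.05  1.21  1.4 ]
tcp in socket mm [46.  -7.6 15. ] angle 0.8358516430114981 0.06202888606889885
```

Call:
apply_moves:
  rows:
    - [-0.0022,-0.0328,0,0,0,-0.0867]
    - [-0.0089,-0.0651,0,0,0,-0.173]
    - [-0.02,-0.0961,0,0,0,-0.26]
    - [-0.035,-0.1254,0,0,0,-0.347]
    - [-0.0539,-0.1523,0,0,0,-0.433]

```text
clock: 9.1
tcp_pos: [0.4587, -0.2779, 0.1451]
orientation: [0.17, -2.703, 0.069]
contact_force: [-1.7, 2.5, 9.7]
grip_width: 0.0114
gripper_force: 22.5
```

```bash
python3 - <<'E'
from h import *
o=r.get_obs(); print(o["grip_width"],o["gripper_force"],o["contact_force"].round(1),o["moment"].round(2),o["joints"].round(2))
L=M.T@(o["tcp_pos"]-O); print("tcp in socket mm",(L*1e3).round(1),"angle",np.arctan2(L[0],.034-L[1]),np.hypot(L[0],.034-L[1]))
E
```

```text
0.011396552034217617 22.46711164712906 [-1.7  2.5  9.7] [ 0.46  0.71 -0.1 ] [0.08 0.57 0.32 1.74 0.06 1.23 2.05]
tcp in socket mm [62.7 30.4 15. ] angle 1.513025098949538 0.06284831559651616
```

Call:
apply_moves:
  rows:
    - [0,0,0,0,0,0]
    - [0,0,0,0,0,0]
    - [0,0,0,0,0,0]
  claw: 0.6

```text
clock: 9.48
tcp_pos: [0.4594, -0.2774, 0.1436]
orientation: [0.165, -2.704, 0.071]
contact_force: [0.1, 0.5, -0.1]
grip_width: 0.0515
gripper_force: 0.0
```

Call:
apply_moves:
  rows:
    - [0,0,-0.1,0,0,0]
    - [0,0,-0.3,0,0,0]
    - [0,0,-0.5,0,0,0]
    - [0,0,-0.7,0,0,0]
    - [0,0,-0.8,0,0,0]

```text
clock: 10.1
tcp_pos: [0.5439, -0.2621, 0.3276]
orientation: [0.166, -2.708, 0.073]
contact_force: [-0.3, -0.6, -1.8]
grip_width: 0.0512
gripper_force: 0.0
```

```bash
python3 - <<'E'
from h import *
print(r.get_obs()["joints"].round(2))
y8=np.radians(8.6); 
# candidate lamp grasp: tool z down, tool y along +-lamp y
for s in(1,-1):
    y=s*np.array([-np.sin(y8),np.cos(y8),0]);z=np.array([0,0,-1.]);G=np.c_[np.cross(y,z),y,z]
    print(s,moves([.519,.10,.36],G),moves([.519,.334,.30],G))
S=r.grab_frame("scene");T=r.grab_frame("top")
cv2.imwrite("pics/open.png",np.hstack([cv2.resize(q["pixels"][y:y+130,x:x+130,::-1],None,fx=3,fy=3,interpolation=cv2.INTER_CUBIC) for q,x,y in((T,375,200),(S,215,110))]))
E
```

```text
[0.03 0.52 0.34 1.37 0.05 1.64 2.05]
1 [-0.009, 1.446, -0.188, -0.013, -0.274, -0.017] [-0.207, 2.38, -0.042, -0.013, -0.274, -0.017]
-1 [-0.009, 1.446, -0.188, -0.423, 0.021, 1.937] [-0.207, 2.38, -0.042, -0.423, 0.021, 1.937]
```

View pics/open.png

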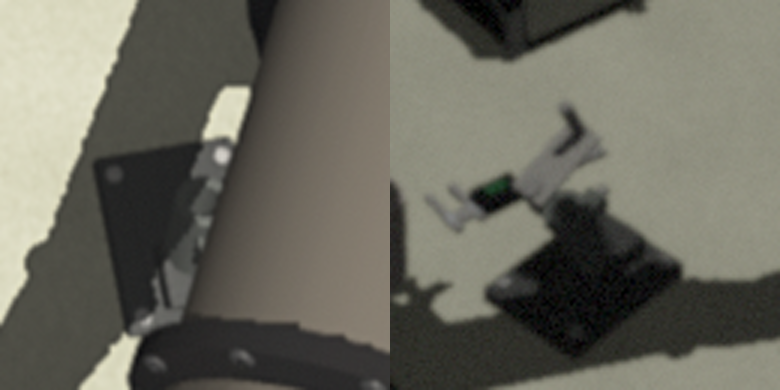

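Call:
apply_moves:
  rows:
    - [0,0.18,-0.03,-0.003,-0.06,-0.004]
    - [0,0.4,-0.06,-0.007,-0.14,-0.009]
    - [0,0.6,-0.1,-0.013,-0.22,-0.017]
    - [0,0.72,-0.1,-0.013,-0.274,-0.017]
    - [0,0.72,-0.1,-0.013,-0.274,-0.017]
  claw: 0.8

```text
clock: 10.82
tcp_pos: [0.5276, -0.08, 0.3428]
orientation: [0.238, -3.129, -0.003]
contact_force: [0.2, -0.5, 0.8]
grip_width: 0.0684
gripper_force: 0.0
```

Call:
apply_moves:
  rows:
    - [0,0.25,0,0,0,0]
    - [0,0.5,0,0,0,0]
    - [0,0.75,0,0,0,0]
    - [0,0.9,0,0,0,0]
    - [0,0.96,0,0,0,0]

```text
clock: 11.45
tcp_pos: [0.4937, 0.1563, 0.3424]
orientation: [0.236, -3.127, 0.001]
contact_force: [-0.2, -0.9, -0.9]
grip_width: 0.0686
gripper_force: 0.0
```

```bash
cat >> h.py <<'E'
def down(yaw):
    y=np.array([-np.sin(yaw),np.cos(yaw),0]);z=np.array([0,0,-1.]);return np.c_[np.cross(y,z),y,z]
E
python3 - <<'E'
from h import *
print(r.get_obs()["joints"].round(2)); G=down(np.radians(8.6))
print(moves([.519,.334,.26],G))
T=r.grab_frame("top");S=r.grab_frame("scene")
os=[x for p in(S,T) for x in lms(p,("lamp_head","lamp_mark"))]
for p,t,uv,c in os: print(t,uv.round(1),round(c,2),proj(p,[.519,.334,.172 if t=="lamp_head" else .065])[0].round(1))
E
```

```text
[-0.47  0.13  0.05  1.78 -0.01  1.24  1.3 ]
[-0.209, 0.688, 0.329, -0.0, -0.004, 0.001]
lamp_head [445.6 321. ] 0.64 [441.5 325.1]
lamp_mark [433.3 347.5] 0.89 [432.3 354.7]
```

```bash
cat >> h.py <<'E'
def bar(p,im,x0,y0,k,c,y,zt,col):
    ax=np.array([np.cos(y),np.sin(y),0]);ay=np.array([-ax[1],ax[0],0])
    for z in(zt,zt-.024):
        P=[np.r_[c,z]+a*.05*ax+b*.013*ay for a,b in((1,1),(1,-1),(-1,-1),(-1,1))]
        cv2.polylines(im,[((proj(p,P)-[x0-.5,y0-.5])*k).astype(int)],True,col,1,cv2.LINE_AA)
    th=np.linspace(0,6.28,30)
    cv2.polylines(im,[((proj(p,[[c[0]+.011*np.cos(t),c[1]+.011*np.sin(t),.06] for t in th])-[x0-.5,y0-.5])*k).astype(int)],True,col,1,cv2.LINE_AA)
E
python3 - <<'E'
from h import *
S=r.grab_frame("scene");T=r.grab_frame("top");out=[]
y=np.radians(8.6)
for p,x,y0 in((S,365,285),(T,130,215)):
    im=cv2.resize(p["pixels"][y0:y0+100,x:x+95,::-1],None,fx=4.2,fy=4.2,interpolation=cv2.INTER_CUBIC)
    im=cv2.convertScaleAbs(im,alpha=1.6)
    bar(p,im,x,y0,4.2,np.array([.519,.334]),y,.184,(0,255,0)); out.append(im)
cv2.imwrite("pics/bar.png",np.hstack(out))
E
```

```text
(no output)
```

View pics/bar.png

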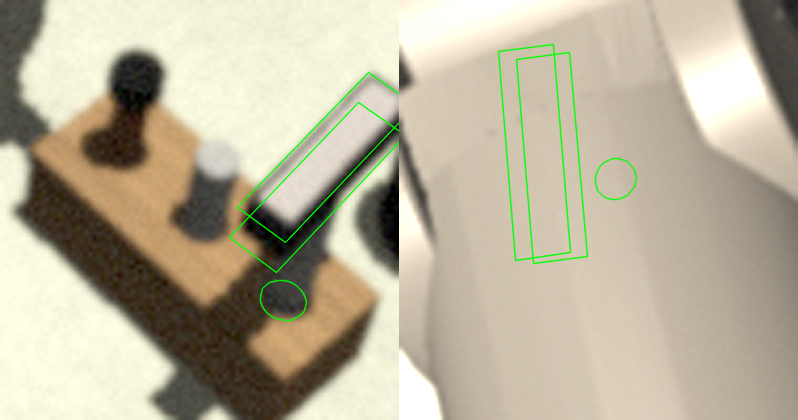

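Call:
apply_moves:
  rows:
    - [-0.05,0.17,0.05,0,0,0]
    - [-0.1,0.37,0.12,0,0,0]
    - [-0.15,0.57,0.22,0,-0.004,0]
    - [-0.197,0.688,0.3,0,-0.004,0]
    - [-0.197,0.688,0.33,0,-0.004,0]

```text
clock: 12.48
tcp_pos: [0.5163, 0.3342, 0.2594]
orientation: [-0.238, 3.132, 0.001]
contact_force: [1.1, -0.7, -0.4]
grip_width: 0.0683
gripper_force: 0.0
```

```bash
python3 - <<'E'
from h import *
print(moves([.516,.334,.153],down(np.radians(8.6))))
E
```

```text
[0.002, -0.001, 0.425, 0.0, 0.001, 0.001]
```

Call:
apply_moves:
  rows:
    - [0,0,0.14,0,0,0]
    - [0,0,0.28,0,0,0]
    - [0,0,0.38,0,0,0]
    - [0,0,0.425,0,0,0]
    - [0,0,0.425,0,0,0]

```text
clock: 13.1
tcp_pos: [0.5178, 0.3315, 0.1551]
orientation: [-0.231, 3.13, 0.001]
contact_force: [-0.5, 0.3, 0.4]
grip_width: 0.0685
gripper_force: 0.0
```

Call:
apply_moves:
  rows:
    - [0,0,0,0,0,0]
    - [0,0,0,0,0,0]
    - [0,0,0,0,0,0]
    - [0,0,0,0,0,0]
  claw: 0
  newtons: 20

```text
clock: 13.6
tcp_pos: [0.518, 0.3333, 0.1561]
orientation: [-0.233, 3.128, 0.004]
contact_force: [-0.9, 0.5, 6.0]
grip_width: 0.0259
gripper_force: 22.7
```

Call:
apply_moves:
  rows:
    - [0,0,0,0,0,0]
    - [0,0,-0.04,0,0,0]
    - [0,0,-0.12,0,0,0]
    - [0,0,-0.24,0,0,0]
  newtons: 80

```text
clock: 14.1
tcp_pos: [0.5165, 0.3319, 0.2146]
orientation: [-0.233, 3.132, -0.001]
contact_force: [1.0, 0.6, -2.1]
grip_width: 0.0248
gripper_force: 79.0
```

Call:
apply_moves:
  rows:
    - [0,0,-0.16,0,0,0]
    - [0,0,-0.34,0,0,0]
    - [0,0,-0.5,0,0,0]
    - [0,0,-0.56,0,0,0]
    - [0,0,-0.56,0,0,0]

```text
clock: 14.72
tcp_pos: [0.5168, 0.3323, 0.355]
orientation: [-0.233, 3.129, 0.002]
contact_force: [-0.5, 0.3, -2.2]
grip_width: 0.0248
gripper_force: 79.1
```

```bash
python3 - <<'E'
from h import *
o=r.get_obs();print(o["grip_width"],o["gripper_force"],o["contact_force"].round(1),o["moment"].round(3),o["tcp_pos"].round(4))
A=R.from_rotvec(o["orientation"]).as_matrix()
S=r.grab_frame("scene");T=r.grab_frame("top")
im=S["pixels"]
G=o["tcp_pos"]-A[:,2]*.019
for t,d in(("lamp_head",0),("lamp_mark",.107)): print(t,proj(S,G+A[:,2]*d).round(1),[(a["point"],a["conf"]) for a in r.landmark_of(S,t)[:1]],[(a["point"],a["conf"]) for a in r.landmark_of(T,t)[:1]])
u,v=proj(S,G+A[:,2]*.08)[0].astype(int)
x,y=u-70,v-60; k=5.5
c=cv2.convertScaleAbs(cv2.resize(im[y:y+105,x:x+140,::-1],None,fx=k,fy=k,interpolation=cv2.INTER_CUBIC),alpha=1.5)
for d1,d2,w in((.012,.157,.011),(.157,.162,.008)):
    for s in(-1,1):
        # silhouette edges
        vd=np.array(S["eye"])-G; n=np.cross(A[:,2],vd);n/=np.linalg.norm(n)
        q=((proj(S,[G+A[:,2]*d1+n*s*w,G+A[:,2]*d2+n*s*w])-[x-.5,y-.5])*k).astype(int); cv2.line(c,q[0],q[1],(0,255,0),1,cv2.LINE_AA)
q=((proj(S,[G+A[:,2]*.107+n*.011,G+A[:,2]*.107-n*.011])-[x-.5,y-.5])*k).astype(int); cv2.line(c,q[0],q[1],(0,0,255),1)
P=[G-A[:,2]*.012+A[:,0]*a*.05+A[:,1]*b*.013 for a,b in((1,1),(1,-1),(-1,-1),(-1,1))]
cv2.polylines(c,[((proj(S,P)-[x-.5,y-.5])*k).astype(int)],True,(255,0,0),1)
cv2.imwrite("pics/held.png",c)
E
```

```text
0.024764728735081367 79.08432841300964 [-0.5  0.3 -2.2] [-0.037  0.03  -0.01 ] [0.5168 0.3323 0.355 ]
lamp_head [[463.  254.9]] [([466.4, 252.4], 0.83)] [([121.4, 236.2], 0.72)]
lamp_mark [[450.9 294. ]] [([451.2, 290.1], 0.73)] [([145.0, 245.3], 0.95)]
```

View pics/held.png

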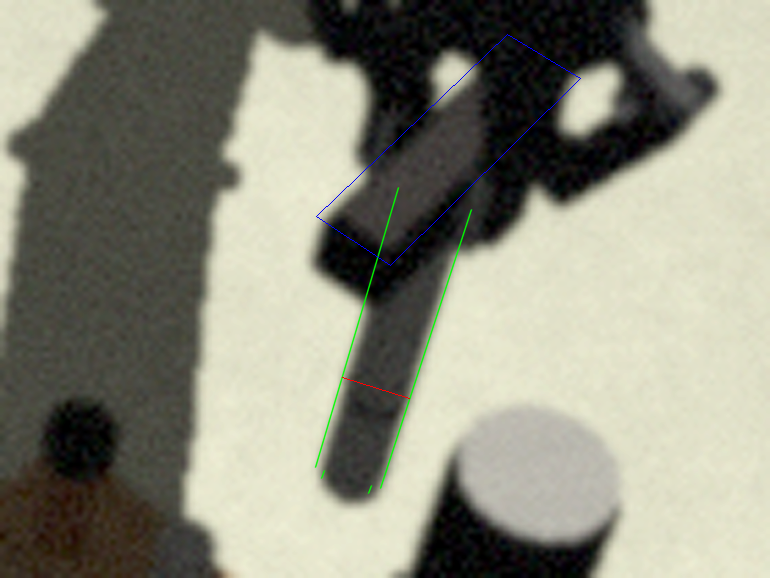

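Call:
apply_moves:
  rows:
    - [0,-0.2,0,0,0,0]
    - [0,-0.44,0,0,0,0]
    - [0,-0.68,0,0,0,0]
    - [0,-0.9,0,0,0,0]
    - [0,-0.96,0,0,0,0]

```text
clock: 15.65
tcp_pos: [0.5527, 0.0899, 0.3544]
orientation: [-0.222, 3.131, -0.001]
contact_force: [0.4, 0.3, -2.3]
grip_width: 0.0248
gripper_force: 79.2
```

Call:
apply_moves:
  rows:
    - [0,-0.2,0,0,0,0]
    - [0,-0.44,0,0,0,0]
    - [0,-0.68,0,0,0,0]
    - [0,-0.9,0,0,0,0]
    - [0,-0.96,0,0,0,0]

```text
clock: 16.27
tcp_pos: [0.5876, -0.1464, 0.354]
orientation: [-0.225, 3.132, -0.001]
contact_force: [-0.4, 0.6, -1.5]
grip_width: 0.025
gripper_force: 79.2
```

```bash
cat >> h.py <<'E'
def ins(h): return O+M[:,2]*(h+.107-.019) # TCP pose with the mark h above the mouth
RI=toolrot(np.pi/2)
E
python3 - <<'E'
from h import *
print(r.get_obs()["joints"].round(2)); print(moves(ins(.13),RI),moves(ins(.08),RI))
E
```

```text
[-0.05  0.27  0.25  1.58 -0.07  1.29  1.92]
[0.02, -0.305, 0.206, 0.005, 0.279, -0.023] [0.105, -0.308, 0.387, 0.005, 0.279, -0.023]
```

Call:
apply_moves:
  rows:
    - [0.01,-0.08,0.05,0,0.09,-0.01]
    - [0.02,-0.17,0.1,0.005,0.19,-0.02]
    - [0.02,-0.26,0.16,0.005,0.279,-0.023]
    - [0.02,-0.305,0.206,0.005,0.279,-0.023]
    - [0.02,-0.305,0.206,0.005,0.279,-0.023]

```text
clock: 16.9
tcp_pos: [0.594, -0.2185, 0.302]
orientation: [0.25, -2.696, 0.053]
contact_force: [-1.0, 0.1, -1.0]
grip_width: 0.0246
gripper_force: 79.2
```

```bash
cat > ov.py <<'E'
from h import *
def overlay(name,off=(0,0)):
    o=r.get_obs();A=R.from_rotvec(o["orientation"]).as_matrix();G=o["tcp_pos"]-A[:,2]*.019
    L=M.T@(o["tcp_pos"]-O);print("t",o["clock"],"tcp in socket mm",(L*1e3).round(1),"tilt deg",np.degrees((R.from_matrix(RI).inv()*R.from_matrix(A)).as_rotvec()).round(2),"F sock",(M.T@o["contact_force"]).round(1),"M",o["moment"].round(2),"mark above mouth",(L[2]*1e3-88).round(1))
    out=[];th=np.linspace(0,6.283,40);z=A[:,2]
    for n in("scene","top"):
        S=r.grab_frame(n);u,v=(proj(S,G+z*.13)[0]).astype(int);w=72;x,y=u-w//2,v-w//2;k=5.5
        c=cv2.convertScaleAbs(cv2.resize(S["pixels"][y:y+w+30,x:x+w,::-1],None,fx=k,fy=k,interpolation=cv2.INTER_CUBIC),alpha=1.8)
        D=lambda P,col:cv2.polylines(c,[((proj(S,P)-[x-.5,y-.5])*k).astype(int)],False,col,1,cv2.LINE_AA)
        nn=np.cross(z,np.array(S["eye"])-G);nn/=np.linalg.norm(nn)
        for s in(-1,1): D([G+z*.012+nn*s*.011,G+z*.157+nn*s*.011],(0,255,0))
        ci=lambda C,rr:[C+rr*(A[:,0]*np.cos(t)+A[:,1]*np.sin(t)) for t in th]
        D(ci(G+z*.162,.008),(0,255,0));D(ci(G+z*.107,.011),(0,0,255))
        D(ci(O,.0205),(255,128,0));D(ci(O,.0125),(255,128,0))
        out.append(c)
    cv2.imwrite(f"pics/{name}.png",np.hstack(out))
E
python3 -c "
from ov import *
overlay('i1');print(r.get_obs()['joints'].round(2),moves(ins(.07),RI))"
```

```text
t 16.9 tcp in socket mm [ -1.3  -3.9 217.9] tilt deg [ 0.04 -0.07 -0.27] F sock [ 0.4 -0.3 -1.3] M [ 0.13 -0.57  0.01] mark above mouth 129.9
[0.   0.6  0.29 1.3  0.03 1.66 2.03] [0.003, -0.017, 0.25, -0.001, 0.003, 0.003]
```

View pics/i1.png

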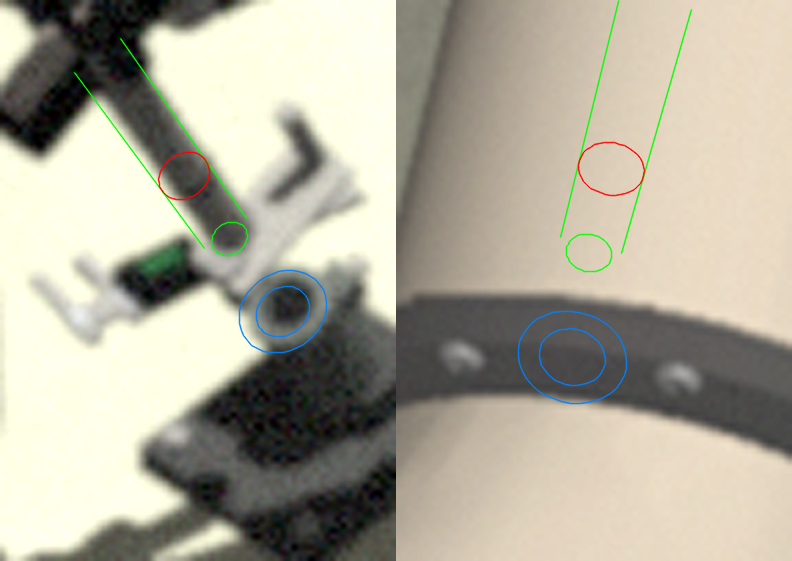

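```bash
python3 - <<'E'
from h import *
from scipy.ndimage import map_coordinates
o=r.get_obs();A=R.from_rotvec(o["orientation"]).as_matrix();G=o["tcp_pos"]-A[:,2]*.019;z=A[:,2]
g=[];
for i in range(4):
    S=r.grab_frame("scene"); g.append(S["pixels"].mean(2))
    print([(t,uv.round(1)-proj(S,X)[0].round(1)) for p,t,uv,c in lms(S,("socket","lamp_mark","cover_pivot")) for X in[{"socket":O,"lamp_mark":G+z*.107,"cover_pivot":O+M@[0,.034,.033]}[t]]])
g=np.mean(g,0)
c=proj(S,O)[0];x0,y0=c.astype(int)
print("centre",c.round(1));print(np.round(g[y0-9:y0+10,x0-9:x0+12]).astype(int))
for d in(.07,.09,.12,.135,.15):
    a,b=proj(S,[G+z*d,G+z*(d+.01)]);t=(b-a)/np.linalg.norm(b-a);n=np.array([-t[1],t[0]])
    s=np.arange(-11,12);P=a+s[:,None]*n
    print(d,n.round(2),map_coordinates(g,[P[:,1],P[:,0]],order=1).round().astype(int).tolist())
E
```

```text
[('socket', array([2.4, 3.5])), ('lamp_mark', array([2.3, 0.3])), ('cover_pivot', array([-1.7, -2.3]))]
[('socket', array([1.5, 0.5])), ('lamp_mark', array([ 5.4, -1.8])), ('cover_pivot', array([ 0.5, -2.7]))]
[('socket', array([1., 1.])), ('lamp_mark', array([0.2, 0. ])), ('cover_pivot', array([-2.7, -2.7]))]
[('socket', array([0.4, 3.6])), ('lamp_mark', array([138.4, 162.6])), ('cover_pivot', array([-1.1,  0.2]))]
centre [271.9 181.1]
[[103 102  97  96 107 112 112 107 101 104 118 124 129 130 133 135 138 134
  125 116 117]
 [103  96  93  99 108 112 107  98  90  95 103 104 106 108 114 122 129 124
  108  93  94]
 [ 94  90  92 103 111 109  96  82  77  83  83  80  82  83  90  99 107 103
   91  79  78]
 [ 81  90 100 107 109  95  80  67  69  68  62  62  60  64  73  82  86  86
   80  76  76]
 [ 77  94 106 109 101  83  68  62  58  53  43  38  38  46  56  67  76  80
   75  74  72]
 [ 68  82  96  98  84  69  66  61  50  36  30  27  27  31  40  57  70  77
   77  71  70]
 [ 60  59  72  74  70  68  68  56  40  26  26  23  23  26  30  46  66  76
   77  66  63]
 [ 76  50  47  54  66  71  64  49  3
[... 957 characters left out ...]
124 107  89  62  40  17  19  20  24  23  22  23  22  19  24
   22  25  25]]
0.07 [-0.82  0.58] [138, 138, 138, 137, 132, 116, 87, 62, 45, 38, 37, 35, 36, 43, 67, 103, 129, 141, 141, 141, 141, 141, 140]
0.09 [-0.82  0.58] [138, 139, 139, 138, 134, 118, 92, 67, 50, 43, 39, 37, 37, 45, 70, 106, 132, 140, 141, 141, 141, 142, 141]
0.12 [-0.82  0.58] [139, 140, 140, 139, 133, 116, 86, 56, 41, 34, 32, 27, 28, 41, 73, 110, 131, 140, 141, 142, 142, 142, 142]
0.135 [-0.82  0.58] [136, 137, 138, 138, 134, 119, 93, 67, 51, 41, 37, 36, 37, 47, 78, 114, 134, 137, 136, 133, 133, 129, 127]
0.15 [-0.82  0.58] [101, 105, 111, 115, 113, 102, 84, 63, 50, 45, 40, 37, 39, 50, 75, 104, 105, 80, 46, 35, 39, 44, 44]
```

Call:
apply_moves:
  rows:
    - [0.003,-0.017,0.1,-0.001,0.003,0.003]
    - [0.003,-0.017,0.2,-0.001,0.003,0.003]
    - [0.003,-0.017,0.25,-0.001,0.003,0.003]
    - [0.003,-0.017,0.25,-0.001,0.003,0.003]

```text
clock: 18.3
tcp_pos: [0.5683, -0.2275, 0.2463]
orientation: [0.244, -2.691, 0.053]
contact_force: [0.4, -0.5, -0.5]
grip_width: 0.025
gripper_force: 79.3
```

```bash
cat > st.py <<'E'
from h import *
o=r.get_obs();A=R.from_rotvec(o["orientation"]).as_matrix();L=M.T@(o["tcp_pos"]-O)
print("t",o["clock"],"xy mm",(L[:2]*1e3).round(1),"mark h",(L[2]*1e3-88).round(1),"tilt",np.degrees((R.from_matrix(RI).inv()*R.from_matrix(A)).as_rotvec()).round(2),"F sock",(M.T@o["contact_force"]).round(1),"M",(M.T@o["moment"]).round(2),o["grip_width"])
for h in(.045,.03,.02,.01,0): print(h,moves(ins(h),RI))
E
python3 st.py
```

```text
t 18.3 xy mm [-0.4  0.3] mark h 68.1 tilt [-0.03  0.26 -0.04] F sock [-0.4  0.6 -0.3] M [-0.04  0.69  0.  ] 0.024992966375360075
0.045 [0.001, 0.001, 0.092, 0.0, -0.003, 0.0]
0.03 [0.001, 0.001, 0.152, 0.0, -0.003, 0.0]
0.02 [0.001, 0.001, 0.192, 0.0, -0.003, 0.0]
0.01 [0.0, 0.001, 0.232, 0.0, -0.003, 0.0]
0 [0.0, 0.001, 0.272, 0.0, -0.003, 0.0]
```

Descend slowly to mark height ≈ 45 mm (foot 10 mm in).

Call:
apply_moves:
  rows:
    - [0.001,0.001,0.03,0,-0.003,0]
    - [0.001,0.001,0.05,0,-0.003,0]
    - [0.001,0.001,0.07,0,-0.003,0]
    - [0.001,0.001,0.092,0,-0.003,0]

```text
clock: 18.8
tcp_pos: [0.5586, -0.2293, 0.2259]
orientation: [0.244, -2.697, 0.054]
contact_force: [-0.0, -0.1, -1.3]
grip_width: 0.0248
gripper_force: 79.5
```

```bash
python3 st.py
```

```text
t 18.8 xy mm [-0.1  0.4] mark h 45.4 tilt [ 0.01 -0.07 -0.02] F sock [-0.5  0.1 -1.2] M [0.13 0.46 0.02] 0.02483434203982403
0.045 [0.0, 0.002, 0.002, -0.0, 0.001, 0.0]
0.03 [0.0, 0.002, 0.062, -0.0, 0.001, 0.0]
0.02 [0.0, 0.002, 0.102, -0.0, 0.001, 0.0]
0.01 [0.001, 0.002, 0.142, -0.0, 0.001, 0.0]
0 [0.001, 0.002, 0.182, -0.0, 0.001, 0.0]
```

Call:
apply_moves:
  rows:
    - [0,0,0.02,0,0,0]
    - [0,0,0.035,0,0,0]
    - [0,0,0.05,0,0,0]
    - [0,0,0.05,0,0,0]

```text
clock: 19.3
tcp_pos: [0.5533, -0.2301, 0.2143]
orientation: [0.244, -2.696, 0.053]
contact_force: [-1.4, -1.0, -2.4]
grip_width: 0.0246
gripper_force: 79.3
```

```bash
python3 st.py
```

```text
t 19.3 xy mm [-0.1  0.3] mark h 32.6 tilt [-0.01 -0.04 -0.03] F sock [ 0.4  0.8 -2.9] M [0.21 0.36 0.01] 0.02464031816069869
0.045 [0.0, 0.001, -0.049, 0.0, 0.0, 0.0]
0.03 [0.0, 0.001, 0.011, 0.0, 0.0, 0.0]
0.02 [0.0, 0.001, 0.051, 0.0, 0.0, 0.0]
0.01 [0.0, 0.001, 0.091, 0.0, 0.0, 0.0]
0 [0.0, 0.001, 0.131, 0.0, 0.0, 0.0]
```

Call:
apply_moves:
  rows:
    - [0,0,0.02,0,0,0]
    - [0,0,0.04,0,0,0]
    - [0,0,0.06,0,0,0]
    - [0,0,0.08,0,0,0]
    - [0,0,0.08,0,0,0]

```text
clock: 19.92
tcp_pos: [0.5451, -0.2318, 0.1964]
orientation: [0.244, -2.697, 0.054]
contact_force: [-1.7, -2.2, 1.1]
grip_width: 0.0247
gripper_force: 79.5
```

```bash
python3 st.py
```

```text
t 19.925 xy mm [-0.1  0.5] mark h 12.9 tilt [ 0.01 -0.08 -0.02] F sock [2.4 1.8 0.1] M [0.44 0.24 0.  ] 0.024718790179657713
0.045 [0.0, 0.002, -0.128, -0.0, 0.001, 0.0]
0.03 [0.0, 0.002, -0.068, -0.0, 0.001, 0.0]
0.02 [0.0, 0.002, -0.028, -0.0, 0.001, 0.0]
0.01 [0.0, 0.002, 0.012, -0.0, 0.001, 0.0]
0 [0.0, 0.002, 0.052, -0.0, 0.001, 0.0]
```

```bash
cat > prof.py <<'E'
from h import *
from scipy.ndimage import map_coordinates
def prof(G,z,ds,cam="scene",N=8):
    f=[r.grab_frame(cam) for i in range(N)];S=f[0];g=np.mean([q["pixels"].astype(float).mean(2) for q in f],0)
    f=np.array(S["eye"])-G;f-=z*(f@z);f/=np.linalg.norm(f);n=np.cross(z,f);out=[]
    for th in np.radians([-50,-35,-20,0,20,35]):
        uv=proj(S,[G+z*d+.011*(f*np.cos(th)+n*np.sin(th)) for d in ds])+[1.,-.8]
        out.append(map_coordinates(g,[uv[:,1],uv[:,0]],order=1))
    return np.array(out)
if __name__=="__main__":
    o=r.get_obs();A=R.from_rotvec(o["orientation"]).as_matrix();z=A[:,2];G=o["tcp_pos"]-z*.019
    print("mouth d",((M.T@(G-O))[2]).round(4))
    ds=np.arange(.070,.140,.002);p=prof(G,z,ds)
    for i,d in enumerate(ds): print((d*1e3).round().astype(int),p[:,i].round().astype(int))
E
python3 prof.py
```

```text
mouth d 0.1199
70 [80 65 50 40 38 41]
72 [80 65 51 41 37 41]
74 [81 65 51 41 37 40]
76 [81 65 51 41 37 39]
78 [83 65 51 41 37 39]
80 [83 64 51 41 36 37]
82 [82 63 50 40 37 37]
84 [80 63 50 40 37 37]
86 [75 62 49 41 38 37]
88 [72 60 50 41 38 37]
90 [70 59 51 41 37 37]
92 [66 58 50 41 38 36]
94 [64 56 50 40 37 36]
96 [61 55 49 40 37 35]
98 [59 54 48 39 37 35]
100 [56 51 45 38 36 34]
102 [52 48 41 36 34 34]
104 [49 45 39 34 31 32]
106 [46 43 38 32 29 29]
108 [45 42 39 31 28 27]
110 [46 45 40 32 29 27]
112 [48 49 43 34 30 28]
114 [52 53 47 38 32 29]
116 [56 56 51 43 36 30]
118 [61 60 55 48 41 33]
120 [64 63 60 55 46 38]
122 [68 67 64 62 53 44]
124 [70 70 68 66 59 49]
126 [72 71 69 67 61 55]
128 [74 71 69 67 61 58]
130 [72 69 66 62 59 58]
132 [69 64 59 54 53 53]
134 [64 57 52 47 46 47]
136 [58 49 44 40 38 40]
138 [50 41 36 33 32 34]
```

Call:
apply_moves:
  rows:
    - [0,0,0.015,0,0,0]
    - [0,0,0.03,0,0,0]
    - [0,0,0.04,0,0,0]
    - [0,0,0.04,0,0,0]

```text
clock: 20.82
tcp_pos: [0.5413, -0.2324, 0.1878]
orientation: [0.244, -2.697, 0.054]
contact_force: [-0.0, -1.4, 3.1]
grip_width: 0.0246
gripper_force: 80.0
```

```bash
python3 st.py; python3 prof.py | sed -n '10,40p'
```

```text
t 20.825 xy mm [-0.2  0.4] mark h 3.5 tilt [ 0.02 -0.1  -0.03] F sock [1.6 1.4 2.7] M [ 0.44 -0.05  0.  ] 0.024631421649698372
0.045 [0.001, 0.001, -0.166, -0.0, 0.001, 0.0]
0.03 [0.001, 0.002, -0.106, -0.0, 0.001, 0.0]
0.02 [0.001, 0.002, -0.066, -0.0, 0.001, 0.0]
0.01 [0.001, 0.002, -0.026, -0.0, 0.001, 0.0]
0 [0.001, 0.002, 0.014, -0.0, 0.001, 0.0]
86 [63 56 49 41 36 36]
88 [61 55 49 41 37 36]
90 [59 55 49 41 37 36]
92 [57 55 49 42 37 35]
94 [56 54 49 41 37 35]
96 [55 54 49 40 37 35]
98 [54 53 47 40 37 35]
100 [52 51 46 39 36 34]
102 [50 49 44 38 35 32]
104 [49 48 43 38 34 31]
106 [52 47 43 40 37 32]
108 [54 49 46 43 42 34]
110 [57 55 53 50 48 41]
112 [61 60 59 58 55 48]
114 [65 66 64 64 62 56]
116 [69 68 68 66 64 60]
118 [71 69 69 67 63 62]
120 [71 68 67 63 59 61]
122 [69 65 60 56 53 55]
124 [65 59 53 48 46 48]
126 [60 51 45 40 37 41]
128 [52 44 38 33 31 35]
130 [45 38 32 27 26 30]
132 [39 33 29 25 23 26]
134 [34 30 26 23 22 23]
136 [31 28 25 22 23 20]
138 [30 28 25 23 24 20]
```

Call:
apply_moves:
  rows:
    - [0,0,0.002,0,0,0]
    - [0,0,0.002,0,0,0]
  newtons: 20

```text
clock: 21.48
tcp_pos: [0.5412, -0.2324, 0.1873]
orientation: [0.244, -2.697, 0.054]
contact_force: [-0.1, -1.2, 5.6]
grip_width: 0.0249
gripper_force: 80.3
```

Call:
apply_moves:
  rows:
    - [0,0,0,0,0,0]
    - [0,0,0,0,0,0]
    - [0,0,0,0,0,0]
    - [0,0,0,0,0,0]
  claw: 0.7

```text
clock: 21.98
tcp_pos: [0.5409, -0.2322, 0.1868]
orientation: [0.244, -2.697, 0.053]
contact_force: [-0.5, 0.3, 0.2]
grip_width: 0.0602
gripper_force: 0.0
```

```bash
python3 st.py|head -1; python3 prof.py
```

```text
t 21.975 xy mm [-0.4  0.1] mark h 2.4 tilt [-0.02 -0.07 -0.05] F sock [ 0.4 -0.3 -0. ] M [ 0.01  0.45 -0.01] 0.060186926777627554
mouth d 0.1094
70 [82 62 50 41 36 36]
72 [80 62 50 41 36 36]
74 [76 62 51 40 36 35]
76 [72 61 51 40 36 36]
78 [71 60 50 41 36 36]
80 [68 60 49 41 37 35]
82 [66 60 50 41 38 35]
84 [64 58 51 40 38 36]
86 [62 57 51 40 37 36]
88 [60 57 50 40 37 35]
90 [58 57 50 40 37 35]
92 [56 55 49 40 36 35]
94 [55 54 49 39 37 35]
96 [54 54 48 39 36 35]
98 [53 52 46 39 36 34]
100 [51 49 45 38 35 33]
102 [50 48 44 37 34 32]
104 [51 48 45 39 37 32]
106 [53 51 47 42 41 33]
108 [56 56 52 50 46 39]
110 [61 61 59 57 54 47]
112 [65 65 64 64 61 55]
114 [68 68 67 66 65 59]
116 [72 70 68 67 64 61]
118 [73 69 67 64 61 62]
120 [70 66 61 57 55 57]
122 [66 60 54 49 48 50]
124 [61 52 45 42 40 42]
126 [53 44 38 36 34 36]
128 [46 37 32 30 30 29]
130 [39 32 28 26 25 25]
132 [34 30 27 25 24 24]
134 [30 28 26 24 23 23]
136 [30 28 26 24 23 23]
138 [30 28 25 23 23 23]
```

Call:
apply_moves:
  rows:
    - [0,0,-0.1,0,0,0]
    - [0,0,-0.25,0,0,0]
    - [0,0,-0.45,0,0,0]
    - [0,0,-0.65,0,0,0]
    - [0,0,-0.75,0,0,0]

```text
clock: 23.0
tcp_pos: [0.6201, -0.218, 0.3597]
orientation: [0.245, -2.7, 0.055]
contact_force: [0.3, -1.0, -0.2]
grip_width: 0.0599
gripper_force: 0.0
```

Call:
apply_moves:
  rows:
    - [-0.2,0.15,0,0,0,0]
    - [-0.3,0.35,0,0,0,0]
    - [-0.3,0.55,0,0,0,0]
    - [-0.3,0.75,0,0,0,0]
    - [-0.3,0.9,0,0,0,0]

```text
clock: 23.62
tcp_pos: [0.6448, 0.0181, 0.3253]
orientation: [0.247, -2.696, 0.053]
contact_force: [0.0, -0.2, 0.3]
grip_width: 0.0599
gripper_force: 0.0
```

Call:
apply_moves:
  rows:
    - [0,0.25,0,0,0,0]
    - [0,0.5,0,0,0,0]
    - [0,0.7,0,0,0,0]
    - [0,0.9,0,0,0,0]
    - [0,0.9,0,0,0,0]

```text
clock: 24.25
tcp_pos: [0.6028, 0.2426, 0.325]
orientation: [0.256, -2.694, 0.051]
contact_force: [-0.6, -0.4, -0.1]
grip_width: 0.0596
gripper_force: 0.0
```

```bash
python3 - <<'E'
from h import *
from prof import prof
z=-M[:,2]
for i in range(3):
    S=r.grab_frame("scene");T=r.grab_frame("top")
    for n,p in(("S",S),("T",T)):
        for t,X in(("lamp_head",O-z*.107),("lamp_mark",O),("cover_post",O+M@post(1.51))):
            l=r.landmark_of(p,t); print(n,t,[(np.round(a["point"]-proj(p,X)[0],1),round(a["conf"],2)) for a in l[:1]])
ds=np.arange(-.03,.03,.0015)
for cam in("scene",):
    P=prof(O,z,ds,cam)
    for i,d in enumerate(ds): print((d*1e3).round(1),P[:,i].round().astype(int))
E
```

```text
S lamp_head [(array([ 0.6, -5. ]), 0.81)]
S lamp_mark [(array([1.9, 0.3]), 0.74)]
S cover_post [(array([ 1. , 27.4]), 0.43)]
T lamp_head [(array([-2.3,  1.2]), 0.68)]
T lamp_mark [(array([ 0.9, -3.7]), 0.93)]
T cover_post [(array([-0.1,  0.6]), 0.55)]
S lamp_head [(array([ 1. , -5.8]), 0.95)]
S lamp_mark [(array([ 3.8, -1.3]), 0.69)]
S cover_post [(array([ 2.1, -0.1]), 0.68)]
T lamp_head [(array([-1.9, -2.3]), 0.89)]
T lamp_mark [(array([ 1.2, -0.2]), 0.78)]
T cover_post [(array([0.5, 3.7]), 0.59)]
S lamp_head [(array([ 2.3, -0.7]), 0.77)]
S lamp_mark [(array([ 2.4, -0.6]), 0.79)]
S cover_post [(array([1.2, 1.8]), 0.7)]
T lamp_head [(array([-1.5, -1.9]), 0.74)]
T lamp_mark [(array([-0.5, -0.9]), 0.68)]
T cover_post [(array([-0.1,  0.2]), 0.61)]
-30.0 [79 69 58 49 43 42]
-28.5 [76 69 58 49 43 41]
-27.0 [74 67 58 48 43 42]
-25.5 [73 66 58 48 43 42]
-24.0 [71 65 58 47 42 42]
-22.5 [69 64 58 47 42 41]
-21.0 [67 64 58 47 41 41]
-19.5 [66 63 58 47 42 40]
-18.0 [63 62 58 47 42 40]
-16.5 [62 62 58 46 42 40]
-15.0 [61 61 56 46 42 40]
-13.5 [60 61 55 45 42 40]
-12.0 [58 59 54 45 42 40]
-10.5 [57 58 53 44 41 39]
-9.0 [56 57 52 43 40 38]
-7.5 [56 57 51 43 40 37]
-6.0 [58 56 51 45 39 37]
-4.5 [60 58 53 47 43 37]
-3.0 [62 60 55 50 47 38]
-1.5 [64 63 59 54 52 42]
0.0 [68 68 65 60 58 49]
1.5 [71 72 70 67 64 55]
3.0 [75 75 74 72 69 62]
4.5 [78 77 77 74 73 66]
6.0 [80 79 79 75 73 69]
7.5 [81 79 77 75 71 70]
9.0 [80 79 75 72 68 70]
10.5 [78 75 70 66 65 66]
12.0 [75 69 65 60 59 60]
13.5 [71 64 59 54 52 54]
15.0 [67 58 53 47 46 49]
16.5 [61 52 47 42 41 43]
18.0 [55 46 41 37 37 38]
19.5 [49 41 36 32 33 34]
21.0 [44 37 32 30 29 31]
22.5 [40 34 31 28 28 29]
24.0 [38 32 30 28 27 29]
25.5 [36 30 29 27 27 29]
27.0 [35 31 29 27 27 28]
28.5 [35 31 30 28 26 27]
```

```bash
python3 - <<'E'
from h import *
from scipy.ndimage import gaussian_filter1d
from prof import prof
a=dict(zip(range(70,140,2),np.array("""50 40 38;51 41 37;51 41 37;51 41 37;51 41 37;51 41 36;50 40 37;50 40 37;49 41 38;50 41 38;51 41 37;50 41 38;50 40 37;49 40 37;48 39 37;45 38 36;41 36 34;39 34 31;38 32 29;39 31 28;40 32 29;43 34 30;47 38 32;51 43 36;55 48 41;60 55 46;64 62 53;68 66 59;69 67 61;69 67 61;66 62 59;59 54 53;52 47 46;44 40 38;36 33 32""".replace(";"," ").split(),float).reshape(-1,3)))
d1=np.array(list(a))-119.9;y1=np.array(list(a.values()))
d2=np.arange(-30,30,1.5);P=prof(O,-M[:,2],d2/1e3,"scene",10)[2:5].T
g=np.arange(-60,50,.25)
def mod(d,t,line,D,e,gap,gl,rim,w,dk,s):
    I=np.where(g<e,t,np.where(g<e+w,rim,dk)); I=np.where((g>=e-gap)&(g<e),gl,I)
    I=np.where((abs(g-line)<1.5)&(g<e-gap),t*(1-D),I); return np.interp(d,g,gaussian_filter1d(I.astype(float),s/.25))
# shared D,sigma,gap, gl fraction
for j in range(3):
    m1=d1<12;m2=d2<12
    def f(v):
        l1,l2,D,e1,e2,gl,s,t1,t2,r1,r2,w=v
        return np.r_[mod(d1[m1],t1,l1,D,e1,2.1,gl*t1,r1,w,25,s)-y1[m1,j],mod(d2[m2],t2,l2,D,e2,2.1,gl*t2,r2,w,28,s)-P[m2,j]]
    q=least_squares(f,[-12,-3,.5,1,1,.6,3,40,45,70,78,13],bounds=([-20,-15,.05,-5,-5,.1,1,20,20,50,50,8],[-5,6,1,6,6,1.2,6,80,80,120,120,20]))
    print(q.x.round(2),"h before",(q.x[3]-2.1-q.x[0]).round(2),"h now",(q.x[4]-2.1-q.x[1]).round(2),"cost",q.cost.round(1))
    for l in(-6,-4,-2,0):
        b=q.x.copy(); k=least_squares(lambda u:f(np.r_[u[0],q.x[4]-2.1+l,u[1:]]),np.delete(b,1)); print("  h",-l,k.cost.round(1))
E
```

```text
[-12.    -4.39   1.     1.33   0.23   0.9    5.41  49.98  58.45  79.03
  90.83  13.  ] h before 11.23 h now 2.52 cost 21.0
  h 6 68.3
  h 4 37.2
  h 2 14.9
  h 0 43.3
[-12.    -3.01   0.91   1.6    1.16   1.2    5.8   40.18  47.79  78.02
  90.91  13.  ] h before 11.5 h now 2.07 cost 60.2
  h 6 51.2
  h 4 30.2
  h 2 33.0
  h 0 25.7
[-12.    -2.6    0.94   2.62   0.65   1.2    5.18  36.93  42.51  68.59
  84.94  13.  ] h before 12.52 h now 1.15 cost 39.7
  h 6 54.7
  h 4 37.1
  h 2 21.2
  h 0 26.0
```

```bash
python3 -c "
from bench import r
print(r.hand_in())"
```

```text
the job is handed in; nothing more can be done
None
```

The job is handed in: the dust cover is swung to about 1.5 rad, and the lamp is released in the socket with its dark line 0–2 mm above the mouth by my estimate; nothing else was knowingly touched, though I took no final look at the other items.

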